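Clip a vial rack onto the lab shaker

ROBOT

A 6-joint arm with a two-finger parallel gripper is mounted at the origin on the work surface. World frame = base frame: x ahead of the robot, y to its left, z up, the work surface at z = 0. Lengths are in m, angles in rad, forces in N, time in s.
With the tool pointing down it reaches from about 0.3 to 0.875 m from the base axis. Payload 4.2 kg.
Tool frame: the origin (TCP) lies between the finger pads; the fingertips stand arm.tip_extent ahead of it and the grasp point (between the pads) lies 2 mm behind it (arm.tip_extent is the distance from the TCP to the fingertips, in m); z points along the fingers, y is the direction in which the jaws open and shut (so a half turn about z gives the same grasp; the last joint's range is limited). The gripper opens to 85 mm and grips with 20 to 120 N. Pads are 22 mm wide; open, the fingers measure 114 mm over their backs; the gripper's body (76 mm by 85 mm) begins 54 mm behind the grasp point. The pads swing forward as they close: fully open they stand 13 mm farther back than shut.
Start: joints at [1.092, 0.32, 1.565, -0, 1.257, -0.02], TCP at [0.255, 0.516, 0.248] pointing down, gripper open.
Joint ranges: [-3.11, 3.11], [-0.84, 2.01], [0.21, 2.61], [-1.34, 4.49], [0.05, 2.63], [-2.56, 2.56]. Speed limits (rad/s): [2.57, 2.57, 3.14, 3.14, 3.14, 3.14].

INTERFACE

Orientations are given as a unit quaternion [x, y, z, w].
In Python, from bench import read_state, capture, ticket, arm gives the robot as it stands. The module is installed in compiled form; this text tells all that it offers.
- The arm moves only by the tool carry_out, never from a script. Its argument "plan" is a list of rows, each an object of numbers: "dx", "dy", "dz": the shift along the tool's x, y, z normalised to -1 to 1, where 1 is 0.04 m; "twist": the turn about the tool's z normalised to -1 to 1, where 1 is 4 degrees; "fingers": the gripper's target within -1 to 1 (fully open at 1, half-way at 0, shut at -1). A call has 1 to 12 rows; each row shifts and turns the commanded pose from where the row before left it, along the tool's axes as they then stand; what a row does not reach is not made up. A row lasts 1/12 s, in which the tool goes at most 41.7 mm and 7.16 degrees, less where a joint would pass 70% of its speed; a pose out of reach is approached as far as the arm can. A call with a number of a shift or a turn outside -1 to 1 is refused whole. A call with a gripper value outside its range is refused whole. The fingers move at their own pace and stop on an object; "force" is the grip in N (left out, the last holds). Time passes only in rows, so rows that do not move let the fingers close. It gives the time, the measured TCP pose, the force and the opening at its end, in the units of the state.
- read_state(): the state, without advancing time (a new reading comes with each control period).
- capture(name): name is "scene" or "top"; returns a dict with "img" (420x560x3 uint8, red, green, blue), "z_map" (420x560 float32, m along the optical axis (not along the pixel's ray), 0 where there is no reading), "fovy" (degrees; the focal length in pixels is half the picture's height over the tangent of half this angle, whatever the lens; pixels are square), "cx", "cy" (the principal point, pixels), "R" (3x3) and "t" (3): a world point X has camera coordinates R X + t. Camera axes: x right, y down, z forward; pixel columns grow to the right and rows downward; lengths in m; the calibration is good to about 2 mm. A picture is of the moment at which its call begins.
- ticket.finish_job(): hands the job in, once; it reports no verdict.
The state is a dict: "t": time; "joints": joint angles; "qvel": joint speeds; "effort": joint torques, N m; "eef_pos": TCP position; "tool_rot": TCP orientation; "ft_force": force on the tool from outside, world axes, zero at the start; "wrist_torque": the same for the moment, N m; "width": finger opening in m.
Only numpy, scipy, OpenCV 4.12 (cv2) and the standard library are available. Lean on these libraries where they do the work, as an engineer would, in place of code of your own. Each camera call takes 0.05 s, during which the arm holds its last target. There are 200 camera calls.

TASK

Load the rack of orange-capped vials onto the shaker: hook one end of its foot plate under the blue retaining lip, then swing the other end down until the rack lies flat in the pocket, and let go. Leave the blue-capped and black-capped racks where they are.

Things in the scene. Friction and masses are not known exactly. Their poses are not given: they have to be found in the camera images.
- orange_grip (a point): Middle of the grey handle bar (88 along x, 12 wide, 20 mm high) of the rack with ORANGE caps: loose, upright on the bench, about 0.2 kg. Foot: white plate 150 (x) x 80 (y) x 6 mm, centred below; its underside is 75 mm under this point. Vials, tops 48 mm above the underside, in two rows at |y| = 13..35, |x| < 46; plate bare beyond. x along the rack, z up; either end may go under the lip.
- pocket (a point): Centre of the pocket floor on the white shaker (fixed; floor level, 80 mm above bench). x runs from lip to stop, away from the robot; z up. mm: blue end wall at x = -81, its lip reaches in to x = -63, underside 18, top 23 above floor, 120 wide. Dark stop, x = 81..89, 22 high. Side guides |y| = 47..55, |x| < 30, 12 high. Will not go in flat. Seated: plate flat on floor, handle 75 above.
- blue_grip (a point): Middle of the handle bar of a rack of the same kind, sizes and axes, with BLUE caps: a bystander, to be left alone. On all the racks the bar stands on two posts, 8 (x) x 12 (y) mm, at x = +-40 mm.
- black_grip (a point): Middle of the handle bar of a rack of the same kind, sizes and axes, with BLACK caps: a bystander, to be left alone.
There are look-alikes about, which are no part of the job. What is shaped like the part that bears orange_grip but purple or red is not meant.

How it is judged:
On the way:
1. the orange-capped rack is at the pocket, sloping, with one end lower than the other (angle between orange_grip's own z axis and vertical above 0.05 rad and x of orange_grip in the frame of pocket between -0.06 and 0.05 m and y of orange_grip in the frame of pocket between -0.03 and 0.03 m and z of orange_grip in the frame of pocket between 0.06 and 0.12 m), for 0.05 s.
At the end, for the whole second after the job is handed in: The orange-capped rack lies flat (within 3.5 degrees) on the pocket floor between lip, stop and side guides, one end under the lip: handle centre within 12 mm along x and 14 mm along y of the pocket's centre and 75 mm (within 5) above its floor, at rest and released (x of orange_grip in the frame of pocket between -0.012 and 0.012 m and y of orange_grip in the frame of pocket between -0.014 and 0.014 m and z of orange_grip in the frame of pocket between 0.07 and 0.08 m and angle between orange_grip's own z axis and vertical below 0.06 rad and linear speed of orange_rack below 0.02 m/s); the robot touches nothing.
It fails at once if the blue-capped rack is moved more than 30 mm (distance of blue_grip from where it was at the start of the episode above 0.03 m).
It fails at once if the black-capped rack is moved more than 30 mm (distance of black_grip from where it was at the start of the episode above 0.03 m).
It also fails if it takes over 40 s, if anything falls off the work surface, if the arm or the gripper's body presses on something with over 40 N, if the wrist force passes 120 N, or if a joint passes its speed limit or range.

## Working session

There is one attempt and no reset: what is moved stays moved. The work goes in short steps, Python scripts to look and compute and a tool call to move; the robot and the scene stay as the last step left them, time stands still between calls to the robot, and variables do not carry over. Pictures are saved under pics/ and viewed, about 8 in all and at most 12, crops included, and the job is handed in when it is done.

Besides the shell and the picture viewer there is one more tool, called after "Request:" as name(argument=value, ...) on one line, values as JSON. carry_out: Moves the arm, as the interface text tells. Its arguments: {"type":"object","properties":{"plan":{"type":"array","items":{"type":"object","properties":{"dx":{"type":"number","minimum":-1,"maximum":1},"dy":{"type":"number","minimum":-1,"maximum":1},"dz":{"type":"number","minimum":-1,"maximum":1},"twist":{"type":"number","minimum":-1,"maximum":1},"fingers":{"type":"number"}}}},"force":{"type":"number"}},"required":["plan"]}

```bash
mkdir -p pics
cat > h.py <<'E'
import numpy as np,cv2
from bench import read_state,capture,ticket,arm
def snap(n,tag):
    c=capture(n); cv2.imwrite(f'pics/{tag}.png',c['img'][:,:,::-1]); np.savez(f'/tmp/{tag}.npz',**c); return c
def load(tag): return dict(np.load(f'/tmp/{tag}.npz'))
def cloud(c):
    f=210/np.tan(np.radians(float(c['fovy']))/2); v,u=np.mgrid[:420,:560]; z=c['z_map']
    P=np.stack([(u-c['cx'])/f*z,(v-c['cy'])/f*z,z],-1)
    return (P-c['t'])@c['R']
E
python3 - <<'E'
from h import *
s=read_state(); print(s, arm.tip_extent)
a=snap('scene','s0');b=snap('top','t0')
print(a['fovy'],a['R'],a['t'],b['fovy'],b['R'],b['t'])
E
```

```text
{'t': 0.0, 'joints': array([ 1.09200811e+00,  3.20300921e-01,  1.56568891e+00, -1.35407667e-05,
        1.25737259e+00, -1.99910675e-02]), 'qvel': array([-9.69945494e-06, -5.51674603e-04,  5.29232237e-04,  1.16681895e-04,
       -3.27389917e-04, -9.33537221e-04]), 'effort': array([-2.61329122e-03, -4.15514839e+01, -2.34168720e+01, -3.88397502e-04,
        8.16022017e-03,  3.26555337e-06]), 'eef_pos': array([0.25444401, 0.51514396, 0.2474732 ]), 'tool_rot': array([ 2.27389767e-01,  9.73803425e-01, -8.59095662e-04, -2.12160424e-04]), 'ft_force': array([-0.73131206, -0.64386463,  0.52091654]), 'wrist_torque': array([-0.02605617,  0.03040811, -0.03561873]), 'width': 0.08541068600745416} 0.017
45.95472169750591 [[-0.33281491  0.94294687  0.00924311]
 [ 0.59845941  0.21878209 -0.77070146]
 [-0.72875275 -0.25096931 -0.63712937]] [ 0.301646   -0.1629384   1.62238438] 45.4243327508907 [[-6.36549067e-02 -9.97971873e-01  4.41026303e-04]
 [-9.75076916e-01  6.21004396e-02 -2.12998928e-01]
 [ 2.12539551e-01 -1.39884615e-02 -9.77052333e-01]] [-0.14933762  0.46668336  1.24544629]
```

View pics/s0.png

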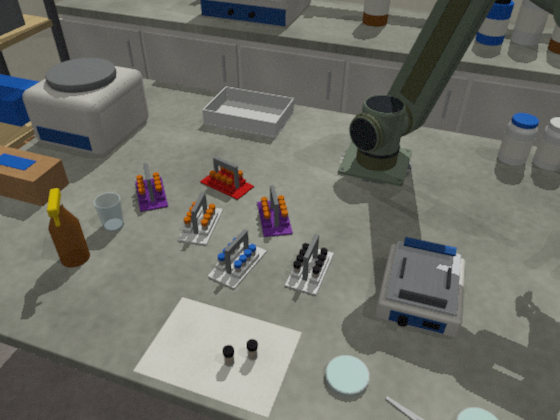

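View pics/t0.png

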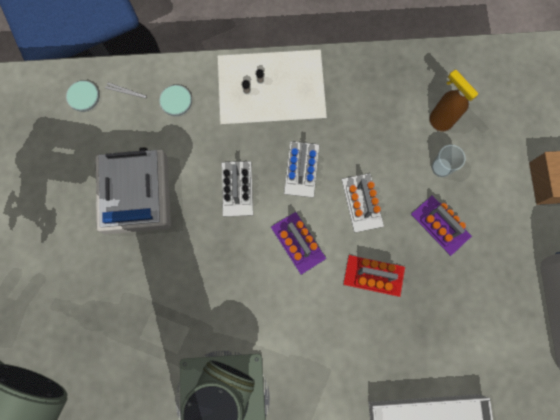

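The white-plated rack with orange caps is at about (363,202) in the top view. The shaker is at (131,188), with its blue lip at (128,215) on the robot's side. Purple and red plates are the decoys. Next I'll measure it from the depth.

Run:
```python
from h import *
c=load('t0');P=cloud(c);im=c['img'].astype(int)
a=cv2.resize(c['img'][165:240,325:400],(600,600),interpolation=cv2.INTER_CUBIC)
cv2.imwrite('pics/c1.png',a[:,:,::-1])
a=cv2.resize(c['img'][140:240,85:185],(600,600),interpolation=cv2.INTER_CUBIC)
cv2.imwrite('pics/c2.png',a[:,:,::-1])
def show(n,m):
    Q=P[m];print(n,m.sum(),Q.min(0).round(3),Q.max(0).round(3),Q.mean(0).round(4))
    r=cv2.minAreaRect((Q[:,:2]*1000).astype(np.float32));print('  rect',r)
def roi(u0,u1,v0,v1):
    m=np.zeros((420,560),bool);m[v0:v1,u0:u1]=1;return m
z=P[...,2]
for n,r in dict(orange=roi(340,386,170,235),blue=roi(283,322,138,198),black=roi(218,256,155,218)).items():
    show(n+' bar',r&(z>.072)&(z<.1)); show(n+' all',r&(z>.003)&(z<.1))
    show(n+' plate',r&(z>.003)&(z<.012))
r=roi(85,185,140,240)
print(np.histogram(z[r],bins=np.arange(-.01,.16,.005)))
bl=(im[...,2]>im[...,0]+40)&r
show('lip',bl&(z>.09)); show('floor',r&(abs(z-.08)<.005)); show('guides',r&(abs(z-.092)<.003)); show('stop/lip',r&(z>.098)&(z<.11))
```

```text
orange bar 189 [ 0.431 -0.405  0.073] [ 0.518 -0.383  0.09 ] [ 0.4734 -0.3937  0.0838]
  rect ((474.20703125, -394.1112365722656), (87.66082000732422, 12.738444328308105), 7.791884899139404)
orange all 1729 [ 0.386 -0.462  0.003] [ 0.568 -0.328  0.09 ] [ 0.4712 -0.3915  0.0272]
  rect ((476.6761474609375, -396.1565246582031), (121.96531677246094, 178.7303009033203), 85.04903411865234)
orange plate 857 [ 0.386 -0.462  0.003] [ 0.568 -0.328  0.012] [ 0.4721 -0.3928  0.0063]
  rect ((476.6761474609375, -396.1565246582031), (121.96531677246094, 178.7303009033203), 85.04903411865234)
blue bar 157 [ 0.535 -0.25   0.076] [ 0.621 -0.226  0.092] [ 0.5771 -0.2384  0.0849]
  rect ((578.3051147460938, -238.66770935058594), (11.701278686523438, 86.98663330078125), 79.84561157226562)
blue all 1581 [ 0.497 -0.297  0.003] [ 0.669 -0.184  0.092] [ 0.5733 -0.2379  0.027 ]
  rect ((582.5616455078125, -240.87928771972656), (104.68001556396484, 170.504150390625), 86.27503204345703)
blue plate 755 [ 0.497 -0.297  0.003] [ 0.669 -0.184  0.012] [ 0.5735 -0.2383  0.0066]
  rect ((583.5670776367188, -241.0041
[... 1233 characters left out ...]
0.269 1.316] [0.4558 0.2093 0.1086]
  rect ((350.52496337890625, 36.636810302734375), (514.1251831054688, 80.29991149902344), 58.170467376708984)
floor 3157 [0.437 0.132 0.075] [0.632 0.287 0.085] [0.5393 0.2081 0.0804]
  rect ((534.1577758789062, 210.35104370117188), (191.17703247070312, 151.78390502929688), 1.5011192560195923)
guides 183 [0.44  0.147 0.089] [0.622 0.266 0.095] [0.5324 0.2096 0.092 ]
  rect ((529.0223388671875, 212.66287231445312), (177.98463439941406, 118.67072296142578), 4.1749653816223145)
stop/lip 656 [0.444 0.147 0.098] [0.624 0.269 0.11 ] [0.4917 0.2086 0.1031]
  rect ((534.3047485351562, 209.71156311035156), (179.2523956298828, 121.93418884277344), 1.309468388557434)
```

View pics/c1.png

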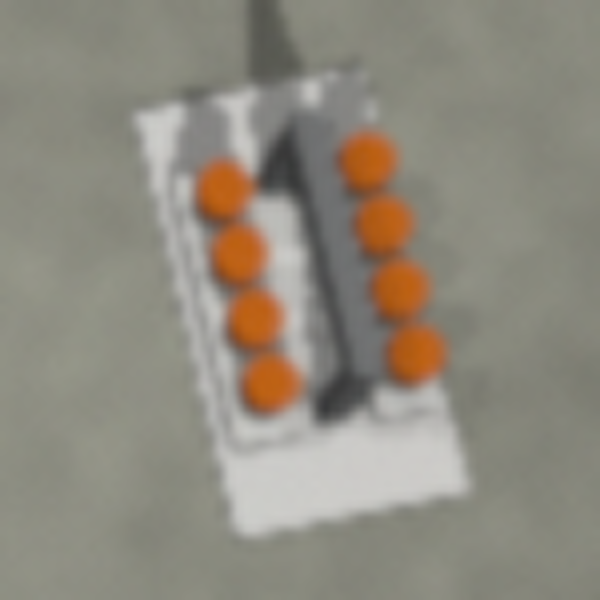

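View pics/c2.png

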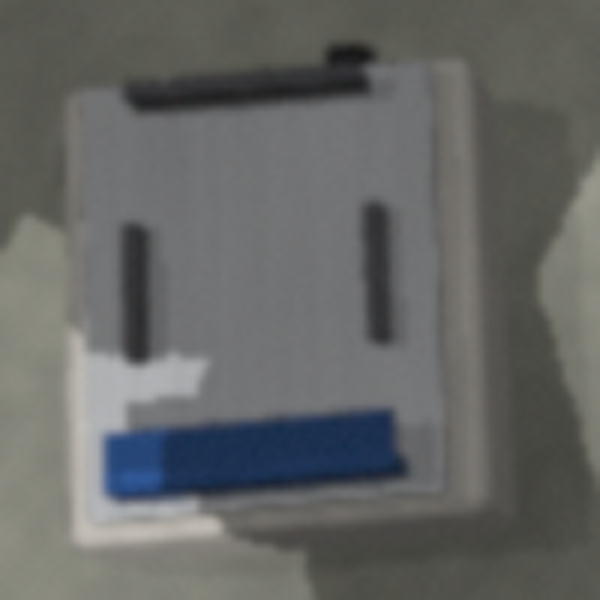

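Run:
```python
from h import *
def pc(n,Q):
    m=np.median(Q,0);Q=Q[np.linalg.norm(Q[:,:2]-m[:2],axis=1)<.1]
    mm=Q.mean(0);w,V=np.linalg.eigh(np.cov(Q[:,:2].T));d=V[:,1];d=d*np.sign(d[0]+d[1])
    e=(Q[:,:2]-mm[:2])@V[:,::-1]*[[np.sign(V[0,1]+V[1,1]),1]]
    print(n,len(Q),mm.round(4),'ang',np.degrees(np.arctan2(d[1],d[0])).round(2),'mid',(mm[:2]+V[:,1]*np.sign(V[0,1]+V[1,1])*(e[:,0].max()+e[:,0].min())/2).round(4),'ext',np.ptp(e,axis=0).round(4))
for t in 't0','s0':
    c=load(t);P=cloud(c);x,y,z=P[...,0],P[...,1],P[...,2];im=c['img'].astype(int)
    near=lambda a,b,r:(np.hypot(x-a,y-b)<r)
    grey=np.ptp(im,axis=-1)<25
    pc(t+' bartop',P[near(.474,-.394,.06)&(z>.08)&(z<.095)&grey])
    org=(im[...,0]>150)&(im[...,2]<80)&near(.474,-.394,.07)&(z>.035)&(z<.06); pc(t+' caps',P[org])
    S=near(.53,.21,.15)
    bl=(im[...,2]>im[...,0]+35)
    pc(t+' liptop',P[S&bl&(z>.099)&(z<.107)])
    pc(t+' stop',P[S&~bl&(z>.098)&(z<.106)&(x>.58)])
    for k,lo in ((1,.23),(2,.1)):
        pc(t+f' guide{k}',P[S&(z>.0885)&(z<.095)&(y>lo)&(y<lo+.09)&(abs(x-.53)<.05)])
    f=P[S&(abs(x-.53)<.05)&(abs(y-.21)<.035)];print(t,'floor z',np.median(f[:,2]).round(4), 'bench', np.median(z[near(.4,-.2,.05)]).round(4))
```

```text
t0 bartop 160 [ 0.4741 -0.394   0.085 ] ang 7.85 mid [ 0.4742 -0.394 ] ext [0.0877 0.0128]
t0 caps 265 [ 0.4748 -0.3941  0.0483] ang 45.68 mid [ 0.475 -0.394] ext [0.096  0.0931]
t0 liptop 424 [0.4573 0.21   0.1032] ang 91.1 mid [0.4573 0.2087] ext [0.1191 0.0265]
t0 stop 126 [0.6186 0.2118 0.1019] ang 91.3 mid [0.6185 0.2128] ext [0.1007 0.0107]
t0 guide1 64 [0.5322 0.2609 0.0914] ang 1.46 mid [0.5325 0.2609] ext [0.0599 0.0091]
t0 guide2 63 [0.5344 0.1584 0.0923] ang 2.12 mid [0.5345 0.1584] ext [0.0578 0.0092]
t0 floor z 0.0806 bench 0.0181
s0 bartop 99 [ 0.4754 -0.3927  0.0847] ang 10.26 mid [ 0.478  -0.3923] ext [0.0902 0.0147]
s0 caps 126 [ 0.4802 -0.3868  0.0481] ang -37.35 mid [ 0.4804 -0.387 ] ext [0.0948 0.0915]
s0 liptop 402 [0.4623 0.2097 0.1031] ang 91.93 mid [0.4623 0.2088] ext [0.117  0.0304]
s0 stop 189 [0.6216 0.2133 0.1013] ang 91.78 mid [0.6217 0.212 ] ext [0.0985 0.0134]
s0 guide1 72 [0.5356 0.2609 0.0922] ang 1.3 mid [0.5351 0.2609] ext [0.0593 0.0083]
s0 guide2 63 [0.5399 0.1592 0.0918] ang 1.41 mid [0.5387 0.1592] ext [0.0604 0.0078]
s0 floor z 0.0804 bench 0.0201
```

Request:
carry_out(plan=[{"fingers": 1, "dz": -0.3}], force=40)

```text
invalid input
```

The two cameras agree: the orange bar's middle is at about (0.475, -0.394, 0.075), yaw 7.9°. The pocket is at about (0.535, 0.210, 0.080), yaw 1.5°. Lip, stop and guides all fit the sizes given. I'll start moving with full rows.

Request:
carry_out(plan=[{"dx": -0.613, "dy": -0.709, "dz": 0, "twist": 0, "fingers": 1}, {"dx": -0.613, "dy": -0.709, "dz": 0, "twist": 0, "fingers": 1}, {"dx": -0.613, "dy": -0.709, "dz": 0, "twist": 0, "fingers": 1}, {"dx": -0.613, "dy": -0.709, "dz": 0, "twist": 0, "fingers": 1}, {"dx": -0.613, "dy": -0.709, "dz": 0, "twist": 0, "fingers": 1}, {"dx": -0.613, "dy": -0.709, "dz": 0, "twist": 0, "fingers": 1}, {"dx": -0.613, "dy": -0.709, "dz": 0, "twist": 0, "fingers": 1}, {"dx": -0.613, "dy": -0.709, "dz": 0, "twist": 0, "fingers": 1}, {"dx": -0.613, "dy": -0.709, "dz": 0, "twist": 0, "fingers": 1}, {"dx": -0.613, "dy": -0.709, "dz": 0, "twist": 0, "fingers": 1}, {"dx": -0.613, "dy": -0.709, "dz": 0, "twist": 0, "fingers": 1}, {"dx": -0.613, "dy": -0.709, "dz": 0, "twist": 0, "fingers": 1}], force=40)

```text
t: 1.1
eef_pos: [0.3675, 0.0783, 0.2482]
tool_rot: [0.227, 0.974, 0.0, -0.0]
ft_force: [0.2, 0.2, -0.1]
width: 0.0853
```

Request:
carry_out(plan=[{"dx": -0.613, "dy": -0.709, "dz": 0, "twist": 0, "fingers": 1}, {"dx": -0.613, "dy": -0.709, "dz": 0, "twist": 0, "fingers": 1}, {"dx": -0.613, "dy": -0.709, "dz": 0, "twist": 0, "fingers": 1}, {"dx": -0.613, "dy": -0.709, "dz": 0, "twist": 0, "fingers": 1}, {"dx": -0.613, "dy": -0.709, "dz": 0, "twist": 0, "fingers": 1}, {"dx": -0.613, "dy": -0.709, "dz": 0, "twist": 0, "fingers": 1}, {"dx": -0.613, "dy": -0.709, "dz": 0, "twist": 0, "fingers": 1}, {"dx": -0.613, "dy": -0.709, "dz": 0, "twist": 0, "fingers": 1}, {"dx": -0.613, "dy": -0.709, "dz": 0, "twist": 0, "fingers": 1}, {"dx": -0.613, "dy": -0.709, "dz": 0, "twist": 0, "fingers": 1}, {"dx": -0.613, "dy": -0.709, "dz": 0, "twist": 0, "fingers": 1}, {"dx": -0.613, "dy": -0.709, "dz": 0, "twist": 0, "fingers": 1}])

```text
t: 2.1
eef_pos: [0.4807, -0.3571, 0.2477]
tool_rot: [0.228, 0.974, 0.0, -0.0]
ft_force: [0.3, -0.2, 0.5]
width: 0.0857
```

Request:
carry_out(plan=[{"dx": -0.613, "dy": -0.709, "dz": 0, "twist": 0, "fingers": 1}, {"dx": 0, "dy": 0, "dz": 0, "twist": 1, "fingers": 1}, {"dx": 0, "dy": 0, "dz": 0, "twist": 1, "fingers": 1}, {"dx": 0, "dy": 0, "dz": 0, "twist": 1, "fingers": 1}, {"dx": 0, "dy": 0, "dz": 0, "twist": 1, "fingers": 1}, {"dx": 0, "dy": 0, "dz": 0, "twist": 1, "fingers": 1}, {"dx": 0, "dy": 0, "dz": 0, "twist": 1, "fingers": 1}, {"dx": 0, "dy": 0, "dz": 0, "twist": 1, "fingers": 1}, {"dx": 0, "dy": 0, "dz": 0, "twist": 1, "fingers": 1}, {"dx": 0, "dy": 0, "dz": 0, "twist": 1, "fingers": 1}, {"dx": 0, "dy": 0, "dz": 0, "twist": 1, "fingers": 1}, {"dx": 0, "dy": 0, "dz": 0, "twist": 1, "fingers": 1}])

```text
t: 3.1
eef_pos: [0.4901, -0.3915, 0.2477]
tool_rot: [0.577, 0.817, 0.0, -0.001]
ft_force: [-0.1, -0.2, 0.2]
width: 0.0856
```

Request:
carry_out(plan=[{"dx": 0, "dy": 0, "dz": 0, "twist": 1, "fingers": 1}, {"dx": 0, "dy": 0, "dz": 0, "twist": 1, "fingers": 1}, {"dx": 0, "dy": 0, "dz": 0, "twist": 1, "fingers": 1}, {"dx": 0, "dy": 0, "dz": 0, "twist": 1, "fingers": 1}, {"dx": 0, "dy": 0, "dz": 0, "twist": 1, "fingers": 1}, {"dx": 0, "dy": 0, "dz": 0, "twist": 1, "fingers": 1}, {"dx": 0, "dy": 0, "dz": 0, "twist": 1, "fingers": 1}, {"dx": 0, "dy": 0, "dz": 0, "twist": 1, "fingers": 1}, {"dx": 0, "dy": 0, "dz": 0, "twist": 1, "fingers": 1}, {"dx": 0, "dy": 0, "dz": 0, "twist": 1, "fingers": 1}, {"dx": 0, "dy": 0, "dz": 0, "twist": 1, "fingers": 1}, {"dx": 0, "dy": 0, "dz": 0, "twist": 1, "fingers": 1}])

```text
t: 4.1
eef_pos: [0.4901, -0.3914, 0.2476]
tool_rot: [0.859, 0.511, -0.0, -0.001]
ft_force: [0.4, -0.0, 0.3]
width: 0.0853
```

Request:
carry_out(plan=[{"dx": 0, "dy": 0, "dz": 0, "twist": 1, "fingers": 1}, {"dx": 0, "dy": 0, "dz": 0, "twist": 1, "fingers": 1}, {"dx": 0, "dy": 0, "dz": 0, "twist": 1, "fingers": 1}, {"dx": 0, "dy": 0, "dz": 0, "twist": 1, "fingers": 1}, {"dx": 0, "dy": 0, "dz": 0, "twist": 1, "fingers": 1}, {"dx": 0, "dy": 0, "dz": 0, "twist": 1, "fingers": 1}, {"dx": 0, "dy": 0, "dz": 0, "twist": 1, "fingers": 1}, {"dx": 0, "dy": 0, "dz": 0, "twist": 1, "fingers": 1}, {"dx": 0, "dy": 0, "dz": 0, "twist": 1, "fingers": 1}, {"dx": 0, "dy": 0, "dz": 0, "twist": 1, "fingers": 1}, {"dx": 0, "dy": 0, "dz": 0, "twist": 1, "fingers": 1}, {"dx": 0, "dy": 0, "dz": 0, "twist": 1, "fingers": 1}])

```text
t: 5.1
eef_pos: [0.4901, -0.3915, 0.2477]
tool_rot: [0.993, 0.118, -0.0, -0.0]
ft_force: [-0.1, -0.1, -0.0]
width: 0.0852
```

Request:
carry_out(plan=[{"dx": 0, "dy": 0, "dz": 1, "twist": 1, "fingers": 1}, {"dx": 0, "dy": 0, "dz": 1, "twist": 0.48, "fingers": 1}, {"dx": 0, "dy": 0, "dz": 0, "twist": 0, "fingers": 1}, {"dx": 0, "dy": 0, "dz": 0, "twist": 0, "fingers": 1}])

```text
t: 5.43
eef_pos: [0.4892, -0.3907, 0.1663]
tool_rot: [0.998, 0.068, -0.002, -0.002]
ft_force: [0.3, -0.6, 0.6]
width: 0.0854
```

Run:
```python
from h import *
from scipy.spatial.transform import Rotation as R
s=read_state();M=R.from_quat(s['tool_rot']).as_matrix()
print(s['t'],s['joints'].round(2),s['eef_pos'],np.degrees(np.arctan2(M[1],M[0])).round(2))
p=np.array([.4899,-.3916,.078]);print('move tool units',M.T@(p-s['eef_pos'])/.04)
```

```text
5.4333 [-0.69  0.46  1.56  0.    1.13  0.74] [ 0.48919868 -0.39072776  0.16631745] [  7.85 -82.15 139.43]
move tool units [0.02295833 0.03364974 2.20773768]
```

Request:
carry_out(plan=[{"dx": 0.02, "dy": 0.03, "dz": 0.76, "twist": 0, "fingers": 1}, {"dx": 0, "dy": 0, "dz": 0.76, "twist": 0, "fingers": 1}, {"dx": 0, "dy": 0, "dz": 0.76, "twist": 0, "fingers": 1}, {"dx": 0, "dy": 0, "dz": 0, "twist": 0, "fingers": 0}, {"dx": 0, "dy": 0, "dz": 0, "twist": 0, "fingers": -1}, {"dx": 0, "dy": 0, "dz": 0, "twist": 0, "fingers": -1}, {"dx": 0, "dy": 0, "dz": 0, "twist": 0, "fingers": -1}, {"dx": 0, "dy": 0, "dz": 0, "twist": 0, "fingers": -1}, {"dx": 0, "dy": 0, "dz": 0, "twist": 0, "fingers": -1}, {"dx": 0, "dy": 0, "dz": 0, "twist": 0, "fingers": -1}], force=40)

```text
t: 6.27
eef_pos: [0.4918, -0.3929, 0.0786]
tool_rot: [0.998, 0.068, 0.001, 0.001]
ft_force: [-0.5, 0.7, 5.7]
width: 0.0113
```

Request:
carry_out(plan=[{"dx": 0, "dy": 0, "dz": -0.5, "twist": 0, "fingers": -1}, {"dx": 0, "dy": 0, "dz": -1, "twist": 0, "fingers": -1}, {"dx": 0, "dy": 0, "dz": -1, "twist": 0, "fingers": -1}, {"dx": 0, "dy": 0, "dz": -1, "twist": 0, "fingers": -1}, {"dx": 0, "dy": 0, "dz": -0.5, "twist": 0, "fingers": -1}, {"dx": 0, "dy": 0, "dz": 0, "twist": 0, "fingers": -1}])

```text
t: 6.77
eef_pos: [0.4931, -0.3943, 0.2432]
tool_rot: [0.998, 0.068, 0.004, 0.004]
ft_force: [0.7, -0.0, -1.2]
width: 0.0112
```

Run:
```python
from h import *
s=read_state();print(s['t'],s['joints'].round(2),s['eef_pos'],s['width'])
c=snap('scene','s1')
a=cv2.resize(c['img'][80:290,120:400],(800,600),interpolation=cv2.INTER_CUBIC);cv2.imwrite('pics/s1c.png',a[:,:,::-1])
```

```text
6.7667 [-0.69  0.41  1.44  0.    1.28  0.74] [ 0.49312271 -0.39429022  0.24323418] 0.0112233816316986
```

View pics/s1c.png

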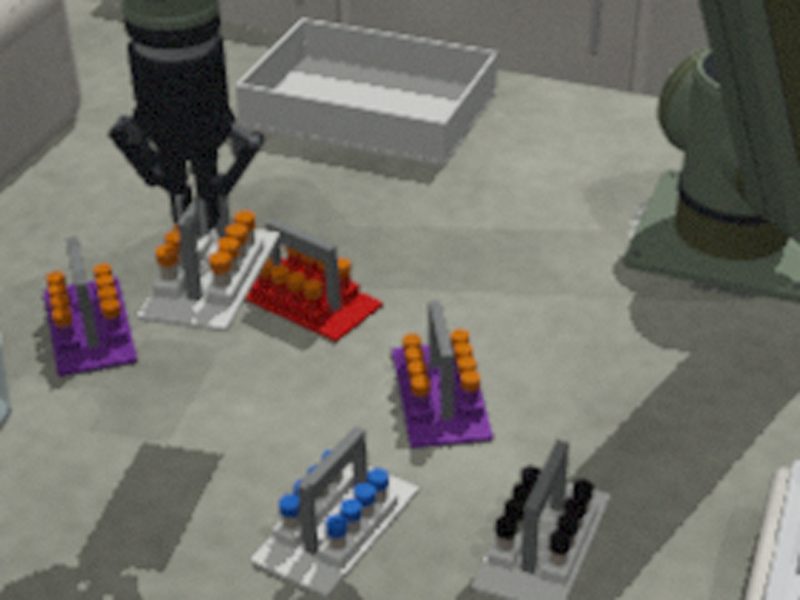

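```bash
cat >> h.py <<'E'
from scipy.spatial.transform import Rotation as Rr
def rackpose(c,guess,zr,verbose=1):
    """caps (48 mm above the underside) plane: tilt, centre; guess = bar-centre xyz"""
    P=cloud(c);im=c['img'].astype(int)
    m=(im[...,0]>150)&(im[...,1]>50)&(im[...,1]<140)&(im[...,2]<80)&(np.linalg.norm(P-guess,axis=-1)<.1)&(P[...,2]>zr[0])&(P[...,2]<zr[1])
    Q=P[m]
    A=np.c_[Q[:,:2]-guess[:2],np.ones(len(Q))];k=np.ones(len(Q),bool)
    for _ in range(5):
        co=np.linalg.lstsq(A[k],Q[k,2],rcond=None)[0];r=Q[:,2]-A@co;k=r>-.004
    n=np.array([-co[0],-co[1],1]);n/=np.linalg.norm(n)
    if verbose: print('caps',m.sum(),k.sum(),'mean',Q[k].mean(0).round(4),'slope x,y deg',np.degrees(np.arctan(co[:2])).round(1),'z at guess',co[2].round(4),'resid',r[k].std().round(4))
E
python3 - <<'E'
from h import *
s=read_state();e=s['eef_pos'];M=Rr.from_quat(s['tool_rot']).as_matrix();print(e,np.degrees(np.arctan2(M[1],M[0])))
g=e+[-.015,-.002,.0]
rackpose(load('s1'),g,(g[2]-.08,g[2]-.0))
c=snap('top','t1');rackpose(c,g,(g[2]-.08,g[2]-.0))
P=cloud(c);im=c['img'].astype(int)
w=(im.min(-1)>120)&(np.ptp(im,axis=-1)<30)&(np.linalg.norm(P-g,axis=-1)<.13)&(P[...,2]>g[2]-.12)&(P[...,2]<g[2]-.05)
Q=P[w];co=np.linalg.lstsq(np.c_[Q[:,:2]-g[:2],np.ones(len(Q))],Q[:,2],rcond=None)[0];print('plate',len(Q),Q.mean(0),Q.min(0),Q.max(0),np.degrees(np.arctan(co[:2])),co[2])
E
```

```text
[ 0.49196321 -0.39331843  0.23960586] [  7.79799042 -82.2028708  -39.37422996]
caps 121 120 mean [ 0.482  -0.3817  0.2128] slope x,y deg [0.6 0.1] z at guess 0.2127 resid 0.0015
caps 0 0 mean [nan nan nan] slope x,y deg [0. 0.] z at guess 0.0 resid nan
plate 38 [ 0.41130563 -0.43679789  0.16677634] [ 0.4041331  -0.44476831  0.16265855] [ 0.42233277 -0.42547497  0.17217173] [3.83499976 3.28142849] 0.17355579441830046h.py:20: RuntimeWarning: Mean of empty slice.
  if verbose: print('caps',m.sum(),k.sum(),'mean',Q[k].mean(0).round(4),'slope x,y deg',np.degrees(np.arctan(co[:2])).round(1),'z at guess',co[2].round(4),'resid',r[k].std().round(4))
  ret = um.true_divide(
  ret = _var(a, axis=axis, dtype=dtype, out=out, ddof=ddof,
  arrmean = um.true_divide(arrmean, div, out=arrmean,
  ret = ret.dtype.type(ret / rcount)
```

The scene crop shows the orange rack lifted and held level, with the bystanders undisturbed. The tool can't tilt, so I'll tilt the rack in the grip by pressing its far end on top of the lip. First I'll carry it over there.

Request:
carry_out(plan=[{"dx": 0, "dy": 0, "dz": 0, "twist": 0.79, "fingers": -1}, {"dx": 0, "dy": 0, "dz": 0, "twist": 0.79, "fingers": -1}, {"dx": -0.113, "dy": -0.5, "dz": 0, "twist": 0, "fingers": -1}, {"dx": -0.113, "dy": -0.941, "dz": 0, "twist": 0, "fingers": -1}, {"dx": -0.113, "dy": -0.941, "dz": 0, "twist": 0, "fingers": -1}, {"dx": -0.113, "dy": -0.941, "dz": 0, "twist": 0, "fingers": -1}, {"dx": -0.113, "dy": -0.941, "dz": 0, "twist": 0, "fingers": -1}, {"dx": -0.113, "dy": -0.941, "dz": 0, "twist": 0, "fingers": -1}, {"dx": -0.113, "dy": -0.941, "dz": 0, "twist": 0, "fingers": -1}, {"dx": -0.113, "dy": -0.941, "dz": 0, "twist": 0, "fingers": -1}, {"dx": -0.113, "dy": -0.941, "dz": 0, "twist": 0, "fingers": -1}, {"dx": -0.113, "dy": -0.941, "dz": 0, "twist": 0, "fingers": -1}])

```text
t: 7.87
eef_pos: [0.4345, -0.0334, 0.2345]
tool_rot: [1.0, 0.013, -0.003, -0.0]
ft_force: [0.0, 0.7, -2.5]
width: 0.0113
```

Request:
carry_out(plan=[{"dx": -0.113, "dy": -0.941, "dz": 0, "twist": 0, "fingers": -1}, {"dx": -0.113, "dy": -0.941, "dz": 0, "twist": 0, "fingers": -1}, {"dx": -0.113, "dy": -0.941, "dz": 0, "twist": 0, "fingers": -1}, {"dx": -0.113, "dy": -0.941, "dz": 0, "twist": 0, "fingers": -1}, {"dx": -0.113, "dy": -0.941, "dz": 0, "twist": 0, "fingers": -1}, {"dx": -0.113, "dy": -0.941, "dz": 0, "twist": 0, "fingers": -1}, {"dx": 0, "dy": -0.4, "dz": 0, "twist": 0, "fingers": -1}, {"dx": 0, "dy": 0, "dz": 0, "twist": 0, "fingers": -1}, {"dx": 0, "dy": 0, "dz": 0, "twist": 0, "fingers": -1}])

```text
t: 8.62
eef_pos: [0.4021, 0.2057, 0.2348]
tool_rot: [1.0, 0.014, -0.002, 0.001]
ft_force: [1.0, -0.6, -2.3]
width: 0.0112
```

```bash
cat >> h.py <<'E'
O=np.array([.535,.210,.0805]);ya=np.radians(1.5)
B=np.array([[np.cos(ya),-np.sin(ya),0],[np.sin(ya),np.cos(ya),0],[0,0,1]])
def st():
    s=read_state();M=Rr.from_quat(s['tool_rot']).as_matrix()
    print('t',round(s['t'],2),'tcp pocket mm',((s['eef_pos']-O)@B*1000).round(1),'yaw',np.degrees(np.arctan2(M[1,0],M[0,0])).round(2),'F',s['ft_force'].round(1),'w',s['width'].round(4),'j',s['joints'].round(2))
    return s,M
def inp(c):
    P=cloud(c);return (P-O)@B
E
python3 - <<'E'
from h import *
s,M=st();c=snap('scene','s2');g=s['eef_pos']+[-.0165,0,0]
rackpose(c,g,(g[2]-.06,g[2]-.01))
c=snap('top','t2');rackpose(c,g,(g[2]-.06,g[2]-.01))
E
```

```text
Traceback (most recent call last):
  File "h.py", line 25, in st
    print('t',round(s['t'],2),'tcp pocket mm',((s['eef_pos']-O)@B*1000).round(1),'yaw',np.degrees(np.arctan2(M[1,0],M[0,0])).round(2),'F',s['ft_force'].round(1),'w',s['width'].round(4),'j',s['joints'].round(2))
                                                                                                                                                                     ^^^^^^^^^^^^^^^^
AttributeError: 'float' object has no attribute 'round'
```

```bash
sed -i "s/s\['width'\].round(4)/round(s['width'],4)/" h.py
python3 - <<'E'
from h import *
s,M=st();c=snap('scene','s2');g=s['eef_pos']+[-.0165,0,0]
rackpose(c,g,(g[2]-.06,g[2]-.01))
c=snap('top','t2');rackpose(c,g,(g[2]-.06,g[2]-.01))
E
```

```text
t 8.62 tcp pocket mm [-133.    -0.8  154.3] yaw 1.62 F [ 1.  -0.6 -2.3] w 0.0112 j [ 0.45  0.14  1.85 -0.    1.16  1.99]
caps 199 199 mean [0.3923 0.2062 0.2046] slope x,y deg [ 0.3 -0.3] z at guess 0.2046 resid 0.0013
caps 149 143 mean [0.3754 0.18   0.2051] slope x,y deg [-0.7 -3.6] z at guess 0.2034 resid 0.0019
```

Request:
carry_out(plan=[{"dx": 0, "dy": 0, "dz": 0.7, "twist": 0, "fingers": -1}, {"dx": 0, "dy": 0, "dz": 0.5, "twist": 0, "fingers": -1}, {"dx": 0, "dy": 0, "dz": 0, "twist": 0, "fingers": -1}, {"dx": 0, "dy": 0, "dz": 0, "twist": 0, "fingers": -1}])

```text
t: 9.05
eef_pos: [0.403, 0.2044, 0.1883]
tool_rot: [1.0, 0.012, -0.001, 0.001]
ft_force: [0.2, -0.5, -2.5]
width: 0.0111
```

Request:
carry_out(plan=[{"dx": 0, "dy": 0, "dz": 0.13, "twist": 0, "fingers": -1}, {"dx": 0, "dy": 0, "dz": 0.13, "twist": 0, "fingers": -1}, {"dx": 0, "dy": 0, "dz": 0.12, "twist": 0, "fingers": -1}, {"dx": 0, "dy": 0, "dz": 0, "twist": 0, "fingers": -1}])

```text
t: 9.38
eef_pos: [0.4019, 0.2063, 0.1776]
tool_rot: [1.0, 0.012, -0.001, -0.001]
ft_force: [-13.8, -1.1, 23.4]
width: 0.0112
```

Run:
```python
from h import *
s,M=st();c=snap('scene','s3');g=s['eef_pos']+[-.0165,0,0]
rackpose(c,g,(g[2]-.06,g[2]-.00))
a=cv2.resize(c['img'][150:330,300:540],(800,600),interpolation=cv2.INTER_CUBIC);cv2.imwrite('pics/s3c.png',a[:,:,::-1])
```

```text
t 9.38 tcp pocket mm [-133.2   -0.2   97.1] yaw 1.41 F [-13.8  -1.1  23.4] w 0.0112 j [0.45 0.19 1.94 0.   1.01 1.99]
caps 174 174 mean [0.392  0.2069 0.1482] slope x,y deg [3.6 0.3] z at guess 0.1478 resid 0.0013
```

View pics/s3c.png

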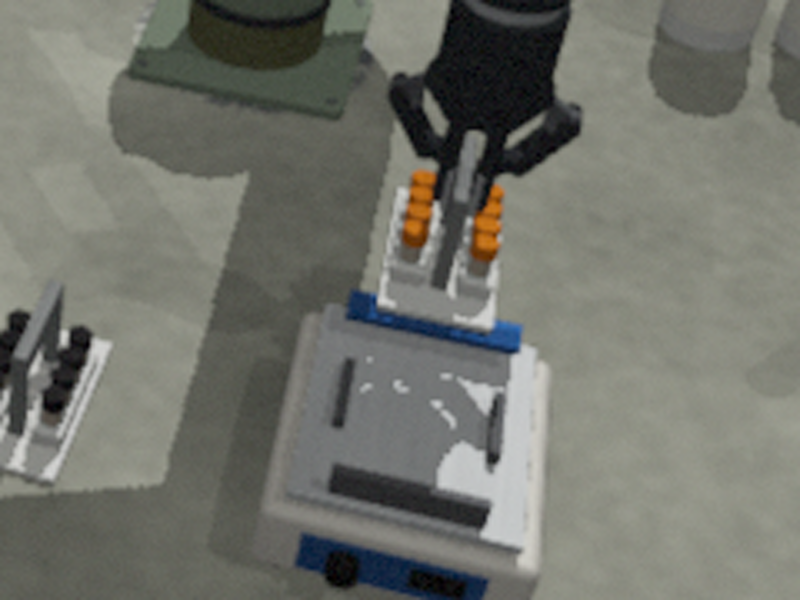

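The rack's far end rests on the blue lip at about (435,315) in the crop. The slope is 3.6° and the push is 23 N. The grip is stiffer in rotation than I expected, so I'll ease it to 20 N and press a bit further.

Request:
carry_out(plan=[{"dx": 0, "dy": 0, "dz": 0, "twist": 0, "fingers": -1}, {"dx": 0, "dy": 0, "dz": 0, "twist": 0, "fingers": -1}, {"dx": 0, "dy": 0, "dz": 0.06, "twist": 0, "fingers": -1}, {"dx": 0, "dy": 0, "dz": 0.06, "twist": 0, "fingers": -1}, {"dx": 0, "dy": 0, "dz": 0, "twist": 0, "fingers": -1}], force=20)

```text
t: 9.85
eef_pos: [0.4, 0.2063, 0.1744]
tool_rot: [1.0, 0.012, -0.002, -0.001]
ft_force: [-21.9, -1.7, 39.4]
width: 0.0113
```

Run:
```python
from h import *
s,M=st();c=snap('scene','s4');g=s['eef_pos']+[-.0165,0,0]
rackpose(c,g,(g[2]-.06,g[2]-.00))
```

```text
t 9.85 tcp pocket mm [-1.351e+02 -1.000e-01  9.390e+01] yaw 1.4 F [-21.9  -1.7  39.4] w 0.0113 j [0.45 0.19 1.95 0.01 1.01 1.99]
caps 163 161 mean [0.3903 0.2064 0.1459] slope x,y deg [5.9 0.2] z at guess 0.1452 resid 0.0013
```

Request:
carry_out(plan=[{"dx": -0.1, "dy": 0, "dz": 0, "twist": 0, "fingers": -1}, {"dx": -0.1, "dy": 0, "dz": 0, "twist": 0, "fingers": -1}, {"dx": 0, "dy": 0, "dz": 0, "twist": 0, "fingers": -1}])

```text
t: 10.15
eef_pos: [0.3968, 0.2063, 0.1725]
tool_rot: [1.0, 0.013, 0.003, -0.001]
ft_force: [-4.1, -0.5, 14.5]
width: 0.0111
```

Run:
```python
from h import *
s,M=st();c=snap('scene','s5');g=s['eef_pos']+[-.0165,0,0]
rackpose(c,g,(g[2]-.06,g[2]-.00))
```

```text
t 10.15 tcp pocket mm [-1.382e+02 -1.000e-01  9.200e+01] yaw 1.49 F [-4.1 -0.5 14.5] w 0.0111 j [ 0.45  0.18  1.96 -0.    0.99  2.  ]
caps 160 160 mean [0.3877 0.2064 0.1434] slope x,y deg [ 8.2 -0.1] z at guess 0.1423 resid 0.0012
```

Dragging toward the robot while pressing works: 8.2° at 14 N. I'll carry on the same way.

Request:
carry_out(plan=[{"dx": -0.08, "dy": 0, "dz": 0.04, "twist": 0, "fingers": -1}, {"dx": -0.08, "dy": 0, "dz": 0.05, "twist": 0, "fingers": -1}, {"dx": -0.06, "dy": 0, "dz": 0.05, "twist": 0, "fingers": -1}, {"dx": 0, "dy": 0, "dz": 0, "twist": 0, "fingers": -1}])

```text
t: 10.53
eef_pos: [0.3885, 0.206, 0.1659]
tool_rot: [1.0, 0.013, 0.003, -0.001]
ft_force: [-1.1, -0.7, 7.5]
width: 0.0112
```

Run:
```python
from h import *
s,M=st();c=snap('scene','s6');g=s['eef_pos']+[-.0165,0,0]
rackpose(c,g,(g[2]-.06,g[2]-.00))
```

```text
t 10.53 tcp pocket mm [-1.466e+02 -1.000e-01  8.540e+01] yaw 1.49 F [-1.1 -0.7  7.5] w 0.0112 j [ 0.46  0.18  1.99 -0.    0.97  2.01]
caps 133 132 mean [0.3839 0.2057 0.1362] slope x,y deg [15.1  0.6] z at guess 0.133 resid 0.0011
```

Request:
carry_out(plan=[{"dx": 0, "dy": 0, "dz": 0, "twist": 0, "fingers": -1}, {"dx": 0, "dy": 0, "dz": -0.4, "twist": 0, "fingers": -1}, {"dx": 0, "dy": 0, "dz": -0.7, "twist": 0, "fingers": -1}, {"dx": 0, "dy": 0, "dz": -0.6, "twist": 0, "fingers": -1}, {"dx": 0.5, "dy": 0, "dz": 0, "twist": 0, "fingers": -1}, {"dx": 0.8, "dy": 0, "dz": 0, "twist": 0, "fingers": -1}, {"dx": 0.8, "dy": 0, "dz": 0, "twist": 0, "fingers": -1}, {"dx": 0.8, "dy": 0, "dz": 0, "twist": 0, "fingers": -1}, {"dx": 0.8, "dy": 0, "dz": 0, "twist": 0, "fingers": -1}, {"dx": 0.4, "dy": 0, "dz": 0, "twist": 0, "fingers": -1}, {"dx": 0, "dy": 0, "dz": 0, "twist": 0, "fingers": -1}, {"dx": 0, "dy": 0, "dz": 0, "twist": 0, "fingers": -1}], force=50)

```text
t: 11.58
eef_pos: [0.5511, 0.2094, 0.2313]
tool_rot: [1.0, 0.012, -0.0, -0.0]
ft_force: [-0.1, 0.2, -3.1]
width: 0.0111
```

Run:
```python
from h import *
s,M=st();c=snap('scene','s7');g=s['eef_pos']+[-.0165,0,0]
rackpose(c,g,(g[2]-.06,g[2]-.00))
# pocket-frame extents of caps & white plate
Q=inp(c);im=c['img'].astype(int);e=((s['eef_pos']-O)@B)
m=(im[...,0]>150)&(im[...,2]<80)&(np.linalg.norm(Q-e,axis=-1)<.12);print('caps mean pocket',Q[m].mean(0).round(4),Q[m].min(0).round(4),Q[m].max(0).round(4))
a=cv2.resize(c['img'][150:330,300:540],(800,600),interpolation=cv2.INTER_CUBIC);cv2.imwrite('pics/s7c.png',a[:,:,::-1])
```

```text
t 11.58 tcp pocket mm [ 16.1  -1.1 150.8] yaw 1.42 F [-0.1  0.2 -3.1] w 0.0111 j [0.34 0.35 1.56 0.   1.23 1.89]
caps 97 97 mean [0.5492 0.2348 0.2026] slope x,y deg [14.1  0.6] z at guess 0.1987 resid 0.0011
caps mean pocket [0.0148 0.0244 0.1221] [-0.0312  0.0148  0.1097] [0.0466 0.0315 0.1312]
```

View pics/s7c.png

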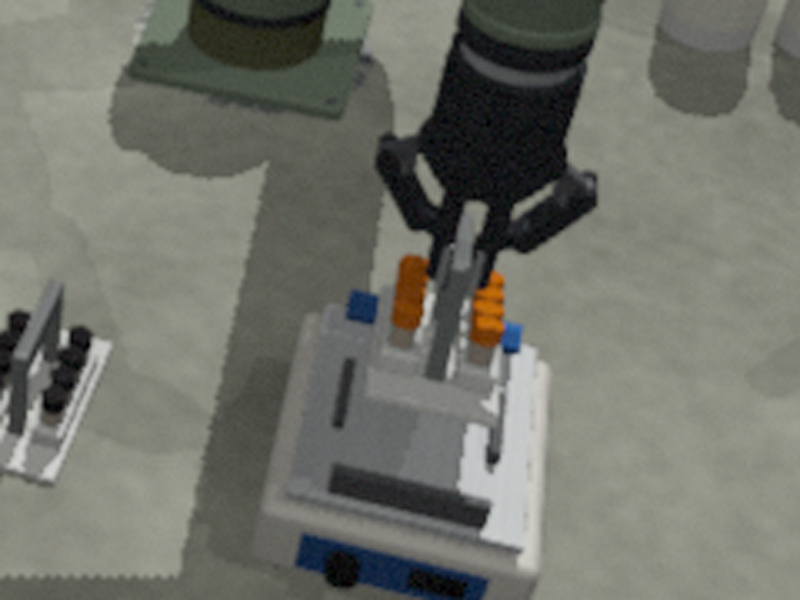

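Tilt is 14.1°, and the rack is centred over the pocket with its near end about 9 mm inside the lip edge and 56 mm up. Next: descend, then slide under the lip.

Request:
carry_out(plan=[{"dx": 0, "dy": -0.03, "dz": 0.7, "twist": 0, "fingers": -1}, {"dx": 0, "dy": 0, "dz": 0.5, "twist": 0, "fingers": -1}, {"dx": 0, "dy": 0, "dz": 0.06, "twist": 0, "fingers": -1}, {"dx": 0, "dy": 0, "dz": 0, "twist": 0, "fingers": -1}, {"dx": 0, "dy": 0, "dz": 0, "twist": 0, "fingers": -1}])

```text
t: 12.05
eef_pos: [0.5506, 0.2111, 0.1824]
tool_rot: [1.0, 0.013, 0.001, -0.0]
ft_force: [-0.0, -1.0, -2.8]
width: 0.0114
```

Run:
```python
from h import *
s,M=st();c=snap('scene','s8');g=s['eef_pos']+[-.0155,0,0]
rackpose(c,g,(g[2]-.06,g[2]-.00))
```

```text
t 12.05 tcp pocket mm [ 15.6   0.7 101.9] yaw 1.49 F [-0.  -1.  -2.8] w 0.0114 j [0.35 0.39 1.63 0.   1.12 1.89]
caps 93 93 mean [0.55   0.2358 0.1541] slope x,y deg [13.9 -0. ] z at guess 0.1505 resid 0.0011
```

Request:
carry_out(plan=[{"dx": 0, "dy": 0, "dz": 0.11, "twist": 0, "fingers": -1}, {"dx": 0, "dy": 0, "dz": 0, "twist": 0, "fingers": -1}, {"dx": -0.14, "dy": 0, "dz": 0, "twist": 0, "fingers": -1}, {"dx": -0.14, "dy": 0, "dz": 0, "twist": 0, "fingers": -1}, {"dx": -0.13, "dy": 0, "dz": 0, "twist": 0, "fingers": -1}, {"dx": -0.13, "dy": 0, "dz": 0, "twist": 0, "fingers": -1}, {"dx": 0, "dy": 0, "dz": 0, "twist": 0, "fingers": -1}, {"dx": 0, "dy": 0, "dz": 0, "twist": 0, "fingers": -1}])

```text
t: 12.77
eef_pos: [0.5287, 0.2103, 0.177]
tool_rot: [1.0, 0.013, 0.0, -0.0]
ft_force: [-0.1, -0.9, -2.8]
width: 0.0114
```

Run:
```python
from h import *
s,M=st();c=snap('scene','s9');g=s['eef_pos']+[-.0155,0,0]
rackpose(c,g,(g[2]-.06,g[2]-.00))
a=cv2.resize(c['img'][180:330,340:540],(800,600),interpolation=cv2.INTER_CUBIC);cv2.imwrite('pics/s9c.png',a[:,:,::-1])
```

```text
t 12.77 tcp pocket mm [-6.3  0.5 96.5] yaw 1.49 F [-0.1 -0.9 -2.8] w 0.0114 j [0.36 0.36 1.69 0.   1.09 1.9 ]
caps 98 98 mean [0.5259 0.2307 0.1483] slope x,y deg [14.5 -2.9] z at guess 0.1461 resid 0.0025
```

View pics/s9c.png

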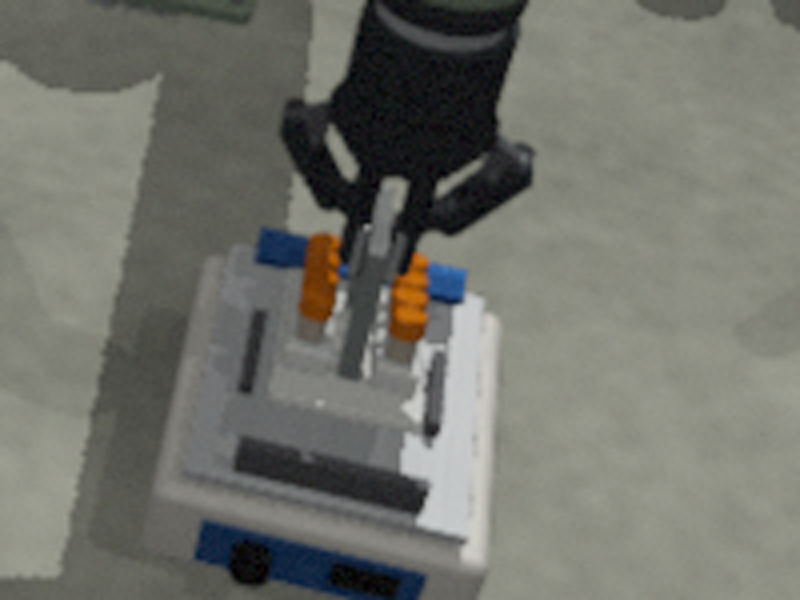

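The near end is under the lip, the far end is above the floor inside the stop, and the force readings are near zero. Next I'll swing it down along the arc with a light grip.

Request:
carry_out(plan=[{"dx": 0, "dy": 0, "dz": 0.06, "twist": 0, "fingers": -1}, {"dx": 0.05, "dy": 0, "dz": 0.06, "twist": 0, "fingers": -1}, {"dx": 0.05, "dy": 0, "dz": 0.06, "twist": 0, "fingers": -1}, {"dx": 0.05, "dy": 0, "dz": 0.06, "twist": 0, "fingers": -1}, {"dx": 0, "dy": 0, "dz": 0, "twist": 0, "fingers": -1}], force=20)

```text
t: 13.23
eef_pos: [0.5376, 0.2107, 0.1689]
tool_rot: [1.0, 0.013, 0.003, -0.001]
ft_force: [2.2, -0.0, 6.8]
width: 0.011
```

```bash
cat >> h.py <<'E'
def look(tag):
    s,M=st();c=snap('scene',tag);g=s['eef_pos']+[-.0155,0,0]
    rackpose(c,g,(.11,.16));Q=inp(c);im=c['img'].astype(int)
    m=(im[...,0]>150)&(im[...,2]<80)&(np.linalg.norm(Q-[0,0,.05],axis=-1)<.1);print('caps pocket',Q[m].min(0).round(4),Q[m].max(0).round(4))
E
python3 -c "from h import *;look('s10')"
```

```text
t 13.23 tcp pocket mm [ 2.6  0.7 88.4] yaw 1.47 F [ 2.2 -0.   6.8] w 0.011 j [ 0.35  0.38  1.68 -0.    1.07  1.9 ]
caps 105 105 mean [0.5339 0.2336 0.1407] slope x,y deg [9.5 0.2] z at guess 0.1386 resid 0.0012
caps pocket [-0.0493 -0.0179  0.0244] [0.0317 0.0342 0.0678]
```

Request:
carry_out(plan=[{"dx": 0.03, "dy": 0, "dz": 0.06, "twist": 0, "fingers": -1}, {"dx": 0.04, "dy": 0, "dz": 0.06, "twist": 0, "fingers": -1}, {"dx": 0.04, "dy": 0, "dz": 0.06, "twist": 0, "fingers": -1}, {"dx": 0.04, "dy": 0, "dz": 0.06, "twist": 0, "fingers": -1}, {"dx": 0, "dy": 0, "dz": 0, "twist": 0, "fingers": -1}])

```text
t: 13.7
eef_pos: [0.5457, 0.211, 0.1605]
tool_rot: [1.0, 0.013, 0.006, -0.001]
ft_force: [6.2, -0.8, 9.0]
width: 0.011
```

```bash
python3 -c "from h import *;look('s11')"
```

```text
t 13.7 tcp pocket mm [10.7  0.7 80. ] yaw 1.48 F [ 6.2 -0.8  9. ] w 0.011 j [ 0.35  0.4   1.68 -0.    1.05  1.9 ]
caps 106 105 mean [0.5405 0.2352 0.1331] slope x,y deg [ 3.9 -0.8] z at guess 0.1328 resid 0.0012
caps pocket [-0.0677 -0.0185  0.0059] [0.0361 0.0402 0.0569]
```

Request:
carry_out(plan=[{"dx": 0.03, "dy": 0, "dz": 0.06, "twist": 0, "fingers": -1}, {"dx": 0.04, "dy": 0, "dz": 0.06, "twist": 0, "fingers": -1}, {"dx": 0.03, "dy": 0, "dz": 0.05, "twist": 0, "fingers": -1}, {"dx": 0, "dy": 0, "dz": 0, "twist": 0, "fingers": -1}])

```text
t: 14.08
eef_pos: [0.5503, 0.2112, 0.1549]
tool_rot: [1.0, 0.013, 0.007, -0.001]
ft_force: [7.0, -3.1, 12.9]
width: 0.0114
```

```bash
python3 -c "from h import *;look('s12')"
```

```text
t 14.08 tcp pocket mm [15.4  0.8 74.4] yaw 1.49 F [ 7.  -3.1 12.9] w 0.0114 j [ 0.35  0.41  1.68 -0.    1.04  1.89]
caps 105 105 mean [0.5452 0.2365 0.1281] slope x,y deg [ 0.6 -6.8] z at guess 0.131 resid 0.0015
caps pocket [-0.0634  0.0166  0.0171] [0.0408 0.0375 0.0518]
```

Request:
carry_out(plan=[{"dx": 0, "dy": 0, "dz": 0, "twist": 0, "fingers": 0.4}, {"dx": 0, "dy": 0, "dz": 0, "twist": 0, "fingers": 0.4}, {"dx": 0, "dy": 0, "dz": 0, "twist": 0, "fingers": 0.4}, {"dx": 0, "dy": 0, "dz": 0, "twist": 0, "fingers": 0.4}, {"dx": 0, "dy": 0, "dz": -0.3, "twist": 0, "fingers": 0.4}, {"dx": 0, "dy": 0, "dz": -0.7, "twist": 0, "fingers": 0.4}, {"dx": 0, "dy": 0, "dz": -1, "twist": 0, "fingers": 0.4}, {"dx": 0, "dy": 0, "dz": -1, "twist": 0, "fingers": 0.4}, {"dx": -1, "dy": 0, "dz": 0, "twist": 0, "fingers": 0.4}, {"dx": -1, "dy": 0, "dz": 0, "twist": 0, "fingers": 0.4}, {"dx": -1, "dy": 0, "dz": 0, "twist": 0, "fingers": 0.4}, {"dx": 0, "dy": 0, "dz": 0, "twist": 0, "fingers": 0.4}])

```text
t: 15.13
eef_pos: [0.4176, 0.2063, 0.2699]
tool_rot: [1.0, 0.014, -0.004, 0.001]
ft_force: [-0.3, 0.3, -1.0]
width: 0.0597
```

Run:
```python
from h import *
st()
for n in 'scene','top':
    c=snap(n,n+'F');Q=inp(c);im=c['img'].astype(int)
    grey=np.ptp(im,axis=-1)<30
    m=grey&(Q[...,2]>.078)&(Q[...,2]<.095)&(abs(Q[...,0])<.08)&(abs(Q[...,1])<.03)
    q=Q[m];print(n,'bar top',m.sum(),'mid x',(q[:,0].min()+q[:,0].max())/2,np.ptp(q[:,0]),'y',q[:,1].mean(),'z',np.median(q[:,2]),'slope',np.degrees(np.polyfit(q[:,0],q[:,2],1)[0]))
    rackpose(c,O+[0,0,.075],(.11,.16))
a=cv2.resize(load('sceneF')['img'][180:330,340:540],(800,600),interpolation=cv2.INTER_CUBIC);cv2.imwrite('pics/sF.png',a[:,:,::-1])
```

```text
t 15.13 tcp pocket mm [-117.5   -0.7  189.4] yaw 1.58 F [-0.3  0.3 -1. ] w 0.0597 j [0.43 0.14 1.76 0.   1.26 1.98]
scene bar top 174 mid x -0.0012591585768375047 0.0918283134382683 y 0.00016248121554629456 z 0.08439596453470062 slope -0.9638993498878179
caps 188 183 mean [0.5268 0.2015 0.1282] slope x,y deg [-0.3  0. ] z at guess 0.1282 resid 0.0015
top bar top 192 mid x -0.002801649915018245 0.08697025972386205 y -0.0009207602826553224 z 0.08475764316397165 slope 0.10554947555554817
caps 216 207 mean [0.5234 0.199  0.1289] slope x,y deg [-0.1 -0.2] z at guess 0.1289 resid 0.0019
```

View pics/sF.png

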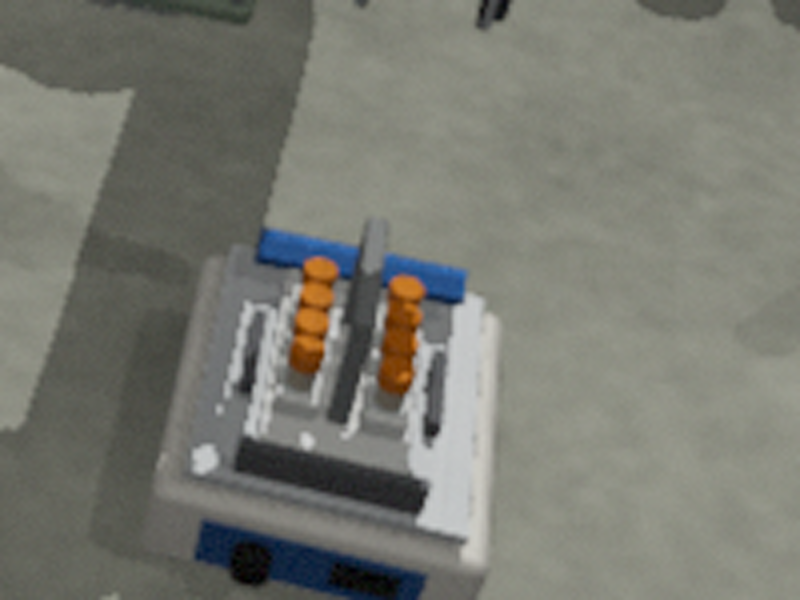

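The rack is flat and centred in the pocket (x -1 to -3 mm, y within 1 mm, handle about 75 mm up) with one end under the lip. The gripper is clear of it.

```bash
python3 -c "
from h import *
print(ticket.finish_job())"
```

```text
the job is handed in; nothing more can be done
None
```

The orange-capped rack is on the shaker, flat in the pocket with one end under the blue lip. The gripper is open and clear, and I handed the job in at about 15 s of the 40 s allowed; no verdict was reported.

**How:** The tool cannot tilt, so I gripped the handle off-centre. I tilted the rack about 14° in the grip by pressing its far end on top of the lip. I then slid the near end under the lip and swung the other end down along an arc, with the slope falling from 14.5° to 0.6° before release.

**Last checks:**

| Check | Scene camera | Top camera | Limit |
|---|---|---|---|
| Handle offset along x | -1.3 mm | -2.8 mm | ±12 mm |
| Handle offset along y | +0.2 mm | -0.9 mm | ±14 mm |
| Handle height above floor | about 74 mm | about 75 mm | 70–80 mm |
| Tilt from cap tops | 0.3° | 0.2° | about 3.4° |

- **Disagreement:** the scene camera's fit to the handle top gave a slope of -1.0°, against 0.1° from the top camera; both are within the limit.
- **High push:** the wrist force reached about 45 N while I pressed the rack's end on the lip. That load went through the gripped rack, so I don't expect it to count against the 40 N limit for the arm and gripper body.
- **Bystanders:** the arm was never near the blue and black racks except to pass above them. They looked undisturbed in the mid-job pictures, but I did not measure them again at the end.

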